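# Shim the rocking cabinet

## Task

The small white cabinet rocks because its front-left foot, the one under the blue dot on its top, is too short. Slide the flat blue packer under that foot, then slide the orange tapered shim in on top of the packer, thin end first, gently and only until you feel it go snug under the foot, and let go of it. Then press down on the blue dot with about a kilogram's weight to prove that the cabinet no longer rocks, let go, and leave the other things on the shelf where they are.

Things in the scene. Friction and masses are not known exactly. Their poses are not given: they have to be found in the camera images.
- stand: White plastic cabinet, 160 deep x 220 wide x 204 high (this frame does not rock). Origin on the shelf under its middle; x from its door side (facing the robot) to its back, y to its left seen from the robot, z up. It does not slide. The box begins 34 above the shelf, on feet at x +-58, y +-88; front-left (-58, +88) is the short one. A door knob sticks out 14 mm at y -75, 130 up.
- foot (a point): Point on the shelf (height 0) straight below the middle of the short front-left foot, 22 mm in from the door face and left side. Axes as stand. The foot is a steel post, 28 in diameter, with a domed end of radius 14 whose lowest point hangs 13 to 17.5 mm above the shelf; how much is unknown and differs each time.
- press (a point): The blue dot (24 mm across) on the cabinet's flat top, 204 above the shelf, straight above the short foot; it moves with the rocking cabinet. Axes as the cabinet's.
- cabinet (a joint): Rocking angle about the diagonal through the front-right and back-left feet: 0 = level, up to 0.13 rad as the short foot goes down (it is 97 mm from the diagonal: 0.01 rad is about 1 mm there). A bias holds it at 0; unshimmed, about 3.5 N down on the dot starts to tip it. It cannot go below 0: a shim driven on against the foot jams.
- packer_mid (a point): Middle (5 mm up) of the flat blue plastic packer, 130 long (its x) x 30 wide (y) x 10 thick, about 40 g, lying loose on the shelf; both ends are the same.
- packer: The same packer; origin at the middle of its underside.
- wedge_fin (a point): Centre of the upright grip fin of the orange tapered shim, 22 above its flat underside. Fin 30 long (x) x 16 thick (y), top 36 above the underside. x points to the thin nose, which ends 136 ahead; the tail ends 20 behind. Shim 26 wide; 2 thick at the nose, rising evenly to 8 at 54 behind it, then 8. About 50 g. A push of 5 to 8 N on meeting the foot makes it snug; friction holds it.
- wedge: The same shim; origin at the middle of its underside, 58 ahead of the fin along x.
- bottle: Bystander: green glass bottle, 60 across, 170 high, origin under its middle.
- egg_cup: Bystander: white ceramic egg cup, 48 across, 60 high, origin under its middle.
- flashlight: Bystander: black flashlight lying along its x, 140 x 42 x 47 high, origin under its middle.
- lint_comb: Bystander: flat steel comb, 130 x 38 x 6, origin under its middle.
- polish_tin: Bystander: red round tin, 76 across, 28 high, origin under its middle.
- brush: Bystander: dark wooden brush lying bristles down, 130 x 42 x 36 high, origin under its middle.
There are look-alikes about, which are no part of the job. What is shaped like the packer but brown, green or yellow is not meant.

How it is judged:
On the way, in this order (a step that is already met when the one before it is completed fails the run):
1. the packer lies flat under the short foot, released (horizontal distance between foot and packer_mid below 0.058 m and y of foot in the frame of packer_mid between -0.014 and 0.014 m and height (world z) of packer_mid below 0.009 m and angle between packer_mid's own z axis and vertical below 0.05 rad and contact force between the fingers and packer below 0.05 N), for 0.2 s.
2. the shim is snug between packer and foot, released (horizontal distance between foot and packer_mid below 0.058 m and y of foot in the frame of packer_mid between -0.014 and 0.014 m and height (world z) of packer_mid below 0.009 m and angle between packer_mid's own z axis and vertical below 0.05 rad and contact force between wedge and stand above 1 N and contact force between wedge and packer above 0.8 N and y of foot in the frame of wedge_fin between -0.012 and 0.012 m and angle between wedge_fin's own z axis and vertical below 0.08 rad and contact force between the fingers and wedge below 0.05 N), for 0.2 s.
3. pressed on the dot with over 5 N, the cabinet does not rock (under 1 mm at the foot) (horizontal distance between foot and packer_mid below 0.058 m and y of foot in the frame of packer_mid between -0.014 and 0.014 m and height (world z) of packer_mid below 0.009 m and angle between packer_mid's own z axis and vertical below 0.05 rad and contact force between wedge and stand above 1 N and contact force between wedge and packer above 0.8 N and y of foot in the frame of wedge_fin between -0.012 and 0.012 m and angle between wedge_fin's own z axis and vertical below 0.08 rad and horizontal distance between the grasp point and press below 0.04 m and contact force between the fingers and stand above 5 N and value of joint cabinet below 0.01 rad), for 0.2 s.
At the end, for the whole second after the job is handed in: Packer flat on the shelf under the foot (foot within 14 mm of its centre line, 58 mm of its middle); shim flat on it (0.08 rad), within 12 mm of the foot sideways, held with over 1 N (0.8 N on the packer); cabinet level within 0.01 rad; all released and at rest (all of step 2 and value of joint cabinet below 0.01 rad and contact force between the fingers and packer below 0.05 N and contact force between the fingers and stand below 0.05 N and linear speed of each of wedge, packer below 0.01 m/s); the robot touches nothing.
It fails at once if a shim is forced: over 20 N between it and the cabinet (contact force between any of wedge, packer and stand above 20 N).
It fails at once if the robot pushes the cabinet with over 35 N (contact force between any of the arm, the fingers and stand above 35 N).
It fails at once if one of the other things is moved over 20 mm or tipped (distance of any of bottle, egg_cup, flashlight, lint_comb, polish_tin, brush from where it was at the start of the episode above 0.02 m or angle between any of bottle, egg_cup, flashlight, lint_comb, polish_tin, brush's own z axis and vertical above 0.3 rad).
It also fails if it takes over 72 s, if anything falls off the work surface, if the arm or the gripper's body presses on something with over 40 N, if the wrist force passes 120 N, or if a joint passes its speed limit or range.

## Robot

A 6-joint arm with a two-finger parallel gripper is mounted at the origin on the work surface. World frame = base frame: x ahead of the robot, y to its left, z up, the work surface at z = 0. Lengths are in m, angles in rad, forces in N, time in s.
With the tool pointing down it reaches from about 0.35 to 0.775 m from the base axis. Payload 7.3 kg.
Tool frame: the origin (TCP) lies at the very end of the fingers, on their centre line; the grasp point (between the pads) lies 19 mm behind it; z points along the fingers, y is the line along which they close (so a half turn about z gives the same grasp; the last joint's range is limited). The gripper opens to 92 mm and grips with 3 to 60 N. Pads are 19 mm wide; open, the fingers measure 130 mm over their backs; the gripper's body (75 mm by 190 mm) begins 47 mm behind the grasp point.
Start: joints at [0.974, 0.342, 1.524, -0, 1.275, -0.146], TCP at [0.229, 0.473, 0.227] pointing down, gripper open.
Joint ranges: [-2.53, 2.53], [-0.77, 2.02], [0.04, 2.7], [-1, 4.14], [0.28, 2.66], [-3.11, 3.11]. Speed limits (rad/s): [2.57, 2.57, 3.14, 3.14, 3.14, 3.14].

## Interface

Orientations are given as [roll, pitch, yaw] about the fixed x, y, z axes, in that order (R = Rz(yaw) Ry(pitch) Rx(roll)).
In Python, from cell import robot gives the robot as it stands. The module is installed in compiled form; this text tells all that it offers.
- The arm moves only by the tool arm_command, never from a script. Its argument "moves" is a list of rows, each a list of 3 entries, a list of its own where there are three numbers: the shift along the tool's x, y, z in m, then the turn, a rotation vector about the tool's x, y, z in rad, then the finger opening in m, from 0 to 0.0918. In form: [[[dx, dy, dz], [ax, ay, az], claw], ...]. A call has exactly 5 rows; each row is the pose to reach, as a shift and turn from the pose commanded when the call began, along the tool's axes at that moment; what a row does not reach only later rows make up. A row lasts 1/10 s, in which the tool goes at most 50 mm and 8.59 degrees, less where a joint would pass 70% of its speed; a pose out of reach is approached as far as the arm can. A call with a gripper value outside its range is refused whole. The fingers move at their own pace and stop on an object; "squeeze" is the grip in N (left out, the last holds). Time passes only in rows, so rows that repeat a pose let the fingers close, or fill a call up. It gives the time, the measured TCP pose, the force, the opening and the grip force at its end, in the units of the state.
- robot.observe(): the state, without advancing time (a new reading comes with each control period).
- robot.read_camera(name): name is "side" or "top"; returns the picture (480x640x3 uint8, red, green, blue); there is no depth.
- robot.camera_model(name): a dict with "fx", "fy", "cx", "cy" (pixels), "R" (3x3) and "t" (3): a world point X has camera coordinates R X + t. Camera axes: x right, y down, z forward; pixel columns grow to the right and rows downward; lengths in m; the calibration is good to about 2 mm. A picture is of the moment at which its call begins. camera_model takes no time and is no camera call.
- robot.hand_in(): hands the job in; it is judged then, once.
The state is a dict: "time": time; "qpos": joint angles; "qvel": joint speeds; "joint_efforts": joint torques, N m; "tool_pos": TCP position; "tool_rot": TCP orientation; "contact_force": force on the tool from outside, world axes, zero at the start; "torque": the same for the moment, N m; "opening": finger opening in m; "grip_force": force on a finger pad.
Only numpy, scipy, OpenCV 4.12 (cv2) and the standard library are available. Lean on these libraries where they do the work, as an engineer would, in place of code of your own. Each camera call takes 0.05 s, during which the arm holds its last target. There are 200 camera calls.

## Working session

There is one attempt and no reset: what is moved stays moved. The work goes in short steps, Python scripts to look and compute and a tool call to move; the robot and the scene stay as the last step left them, time stands still between calls to the robot, and variables do not carry over. Pictures are saved under pics/ and viewed, at most 10 in all, crops included, and the job is handed in when it is done.

Besides the shell and the picture viewer there is one more tool, called after ">>>" in YAML: its name, and indented under it one key for each argument. arm_command: Moves the arm, as the interface text tells. Its arguments: {"type":"object","properties":{"moves":{"type":"array"},"squeeze":{"type":"number"}},"required":["moves"]}

```bash
mkdir -p pics
cat > h.py <<'E'
import numpy as np, cv2
from cell import robot
def snap(n,f):
    im=robot.read_camera(n); cv2.imwrite(f'pics/{f}.png',cv2.cvtColor(im,cv2.COLOR_RGB2BGR)); return im
def ray(n,u,v,z):
    m=robot.camera_model(n);R=np.array(m['R']);t=np.array(m['t'])
    c=-R.T@t; d=R.T@np.array([(u-m['cx'])/m['fx'],(v-m['cy'])/m['fy'],1]); return c+d*(z-c[2])/d[2]
def proj(n,X):
    m=robot.camera_model(n);p=np.array(m['R'])@X+m['t']; return m['fx']*p[0]/p[2]+m['cx'],m['fy']*p[1]/p[2]+m['cy']
E
python3 - <<'E'
from h import *
snap('top','t0');snap('side','s0')
for n in('top','side'):
    m=robot.camera_model(n);print(n,m['fx'],-np.array(m['R']).T@m['t'],np.round(m['R'],2).tolist())
print(robot.observe())
E
```

```text
top 438.7724666117516 [0.40570688 0.00701618 1.18033891] [[0.03, -1.0, 0.01], [-1.0, -0.03, -0.07], [0.07, -0.01, -1.0]]
side 592.8807147455361 [0.38104813 1.12075231 1.1178889 ] [[-1.0, -0.08, -0.0], [-0.05, 0.65, -0.76], [0.07, -0.76, -0.65]]
{'time': 0.1, 'qpos': array([ 9.74011290e-01,  3.42655806e-01,  1.52492103e+00,  2.23487215e-05,
        1.27538440e+00, -1.46019491e-01]), 'qvel': array([ 3.82776480e-05, -1.41230859e-03, -1.69967008e-03, -4.55464103e-04,
        1.06945883e-03, -7.80813912e-04]), 'joint_efforts': array([ 1.86012810e-03, -4.32002878e+01, -2.44696516e+01,  7.20755383e-02,
        5.25381393e-02, -6.16438911e-05]), 'tool_pos': array([0.22849875, 0.47226926, 0.22611318]), 'tool_rot': array([-3.14024174e+00, -2.20274916e-04,  2.69082044e+00]), 'contact_force': array([0.12173562, 0.26910318, 0.15015569]), 'torque': array([-0.00897994, -0.00981838,  0.00703412]), 'grip_force': 0.0, 'opening': 0.09200087224623084}
```

View pics/t0.png

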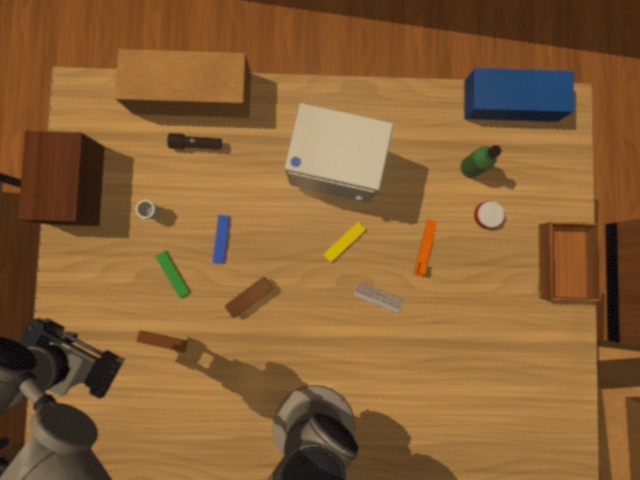

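View pics/s0.png

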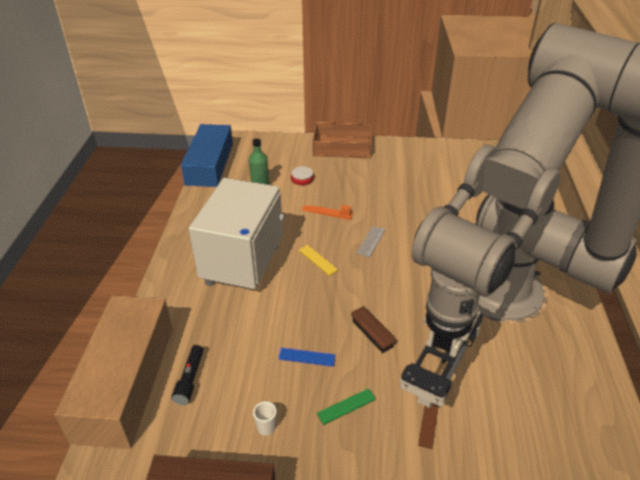

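Top view: the blue packer is at (222,239), with its look-alikes green at (172,275), yellow (345,243) and brown (163,341). Only the blue one fits the description. The orange shim runs from its fin at (421,268) to its nose at (432,222), and the blue dot is at (295,161). The big blue box at (520,95) is scenery. Next I measure these and make the confirming crop.

```bash
cat >> h.py <<'E'
def blob(im,lo,hi,box):
    hsv=cv2.cvtColor(im,cv2.COLOR_RGB2HSV); m=cv2.inRange(hsv,lo,hi); k=np.zeros_like(m); x0,y0,x1,y1=box; k[y0:y1,x0:x1]=m[y0:y1,x0:x1]
    c=max(cv2.findContours(k,cv2.RETR_EXTERNAL,cv2.CHAIN_APPROX_NONE)[0],key=cv2.contourArea); return c[:,0,:].astype(float)
def rect(n,c,z):
    P=np.array([ray(n,u,v,z)[:2] for u,v in c]); r=cv2.minAreaRect((P*1000).astype(np.float32)); b=cv2.boxPoints(r)
    e=[b[1]-b[0],b[2]-b[1]]; L=max(e,key=np.linalg.norm); return np.round(r[0],1),np.round(r[1],1),round(float(np.arctan2(L[1],L[0])),3)
BL=((105,120,60),(130,255,255)); OR=((3,190,120),(14,255,255))
E
python3 - <<'E'
from h import *
t=cv2.cvtColor(cv2.imread('pics/t0.png'),4);s=cv2.cvtColor(cv2.imread('pics/s0.png'),4)
print('packer',rect('top',blob(t,*BL,(190,200,250,280)),.01),rect('side',blob(s,*BL,(260,330,350,380)),.01))
d=blob(t,*BL,(280,145,310,175)).mean(0); print('dot',d,ray('top',*d,.204)); d=blob(s,*BL,(230,220,260,245)).mean(0);print(d,ray('side',*d,.204))
print('wedge',rect('top',blob(t,*OR,(400,200,450,290)),.008),rect('side',blob(s,*OR,(290,190,370,230)),.008))
# cabinet top
hsv=cv2.cvtColor(t,cv2.COLOR_RGB2HSV); 
print(hsv[130,340],hsv[183,330],hsv[188,340])
g=cv2.inRange(hsv,(0,0,150),(179,70,255)); k=np.zeros_like(g);k[90:205,270:400]=g[90:205,270:400]
c=max(cv2.findContours(k,0,1)[0],key=cv2.contourArea)[:,0,:]
print('cab',rect('top',c,.204)); print(cv2.approxPolyDP(c,4,True)[:,0].tolist())
for p in cv2.approxPolyDP(c,4,True)[:,0]: print(ray('top',*p,.204)[:2].round(3))
a=cv2.resize(t[195:285,195:255],None,fx=5,fy=5);b=cv2.resize(t[95:205,270:400],None,fx=4,fy=4);w=cv2.resize(t[205:285,400:450],None,fx=5,fy=5)
o=np.zeros((450,850,3),np.uint8)
o=np.zeros((450,800,3),np.uint8);o[:450,:290]=a[:,:290];o[:440,290:550]=cv2.resize(b,(260,220)).repeat(2,0);o[:400,550:]=w
cv2.imwrite('pics/c0.png',o[:,:,::-1])
E
```

```text
packer (array([481.8, 259.5]), array([ 24.7, 123.3]), -0.082) (array([485.1, 265.1]), array([ 30.6, 125.7]), -0.082)Traceback (most recent call last):
  File "<stdin>", line 4, in <module>
  File "h.py", line 12, in blob
    c=max(cv2.findContours(k,cv2.RETR_EXTERNAL,cv2.CHAIN_APPROX_NONE)[0],key=cv2.contourArea); return c[:,0,:].astype(float)
ValueError: max() iterable argument is empty
```

Run:
```python
from h import *
t=cv2.cvtColor(cv2.imread('pics/t0.png'),4);s=cv2.cvtColor(cv2.imread('pics/s0.png'),4)
B2=((105,70,40),(135,255,255))
hsv=cv2.cvtColor(t,cv2.COLOR_RGB2HSV); print(hsv[161,295],hsv[130,340],hsv[183,330],hsv[188,340],hsv[240,222])
d=blob(t,*B2,(285,150,306,172)).mean(0); print('dot',d,ray('top',*d,.204)); d=blob(s,*B2,(230,220,260,245)).mean(0);print(d,ray('side',*d,.204))
print('wedge',rect('top',blob(t,*OR,(400,200,450,290)),.008),rect('side',blob(s,*OR,(290,190,370,230)),.008))
g=cv2.inRange(hsv,(0,0,150),(179,70,255)); k=np.zeros_like(g);k[90:205,270:400]=g[90:205,270:400]
c=max(cv2.findContours(k,0,1)[0],key=cv2.contourArea)[:,0,:]
print('cab',rect('top',c,.204)); 
for p in cv2.approxPolyDP(c,4,True)[:,0]: print(p,ray('top',*p,.204)[:2].round(3))
o=np.zeros((450,800,3),np.uint8);o[:450,:290]=cv2.resize(t[195:285,195:253],None,fx=5,fy=5);o[:330,290:550]=cv2.resize(t[95:205,275:395],(260,330));o[:400,550:]=cv2.resize(t[205:285,400:450],None,fx=5,fy=5)
cv2.imwrite('pics/c0.png',o[:,:,::-1])
```

```text
[119  83 139] [ 20  67 198] [ 19  79 110] [18 81 85] [112 153 145]
dot [295.         161.38888889] [0.64853315 0.0575737  0.204     ]
[244.05555556 231.27777778] [0.65254376 0.05750306 0.204     ]
wedge (array([ 473.6, -287.8]), array([ 30.1, 155.6]), -0.213) (array([ 474.6, -296.1]), array([ 53.1, 147.9]), -0.234)
cab (array([686.4, -41.1]), array([214.2, 154.9]), 1.378)
[295 132] [0.716 0.06 ]
[299 136] [0.707 0.05 ]
[293 142] [0.693 0.063]
[308 136] [0.708 0.03 ]
[308 153] [0.669 0.029]
[315 152] [0.671 0.013]
[308 157] [0.659 0.029]
[312 163] [0.646 0.019]
[304 166] [0.639 0.037]
[311 168] [0.634 0.021]
[307 171] [0.627 0.03 ]
[378 188] [ 0.593 -0.131]
[390 124] [ 0.741 -0.156]
[321 109] [0.771 0.002]
[314 119] [0.748 0.017]
[319 116] [0.755 0.006]
[321 123] [0.739 0.001]
[314 125] [0.734 0.017]
[316 132] [0.718 0.012]
[310 127] [0.729 0.026]
[301 137] [0.705 0.046]
```

View pics/c0.png

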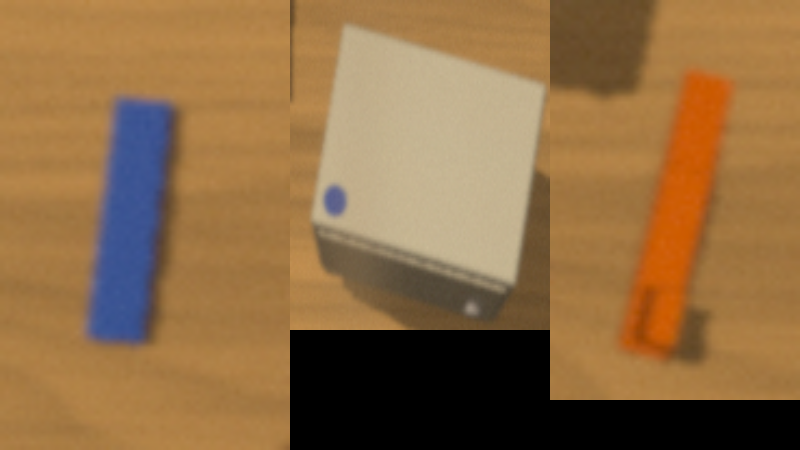

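The crop confirms the flat blue packer, the orange shim with its fin at the lower end (nose up in the image), and the cabinet with its dot and knob. I take the corners from the crop to get the cabinet yaw.

```bash
cat >> h.py <<'E'
from scipy.spatial.transform import Rotation as Ro
def go(x,y,z,yaw):
    o=robot.observe(); R=Ro.from_euler('xyz',o['tool_rot']); T=Ro.from_euler('xyz',[np.pi,0,yaw])
    print('shift',np.round(R.inv().apply(np.array([x,y,z])-o['tool_pos']),4),'turn',np.round((R.inv()*T).as_rotvec(),4),'F',o['contact_force'].round(1),'op',round(o['opening'],4))
E
python3 - <<'E'
from h import *
f=lambda a,b:(275+(a-290)*120/260,95+b/3)
P={n:ray('top',*f(*c),.204)[:2] for n,c in dict(LF=(313,222),RF=(514,285),LB=(346,24),RB=(545,86)).items()}
for n in P:print(n,P[n].round(4))
for a,b in(('LF','LB'),('RF','RB'),('RF','LF'),('RB','LB')):
    e=P[b]-P[a];print(a,b,np.linalg.norm(e).round(3),np.arctan2(e[1],e[0]).round(3))
print('mid',sum(P.values())/4)
# packer tail grasp point, 47 behind middle
m=np.array([.482,.261]);print(m-.047*np.array([np.cos(-.082),np.sin(-.082)]))
go(.435,.265,.12,np.pi-.082)
E
```

```text
LF [0.6305 0.0782]
RF [ 0.5887 -0.132 ]
LB [0.784  0.0484]
RB [ 0.7422 -0.162 ]
LF LB 0.156 -0.192
RF RB 0.156 -0.193
RF LF 0.214 1.374
RB LB 0.215 1.375
mid [ 0.68635767 -0.04186006]
[0.43515793 0.26484968]
shift [-0.2762 -0.0965  0.1062] turn [-0.0013 -0.0005 -0.3688] F [0.1 0.3 0.2] op 0.092
```

>>> arm_command:
  moves:
    - [[-0.045,-0.016,0.01],[0,0,-0.075],0.06]
    - [[-0.09,-0.032,0.025],[0,0,-0.15],0.06]
    - [[-0.135,-0.048,0.04],[0,0,-0.225],0.06]
    - [[-0.18,-0.064,0.055],[0,0,-0.3],0.06]
    - [[-0.225,-0.08,0.07],[0,0,-0.369],0.06]
  squeeze: 25

```text
time: 0.6
tool_pos: [0.3971, 0.3011, 0.1561]
tool_rot: [-3.142, -0.0, 3.063]
contact_force: [0.5, 0.6, 0.4]
opening: 0.0611
grip_force: 0.0
```

```bash
python3 -c "
from h import *
go(.435,.264,.03,np.pi-.082)"
```

```text
shift [-0.0407 -0.0341  0.1261] turn [-0.     -0.0002  0.0035] F [0.5 0.6 0.4] op 0.0611
```

>>> arm_command:
  moves:
    - [[-0.014,-0.012,0.042],[0,0,0],0.06]
    - [[-0.028,-0.024,0.084],[0,0,0],0.06]
    - [[-0.037,-0.032,0.115],[0,0,0],0.06]
    - [[-0.037,-0.032,0.124],[0,0,0],0.06]
    - [[-0.037,-0.032,0.124],[0,0,0],0.06]

```text
time: 1.1
tool_pos: [0.4295, 0.2675, 0.0318]
tool_rot: [-3.14, -0.003, 3.059]
contact_force: [-0.3, -0.1, -0.4]
opening: 0.0598
grip_force: 0.0
```

```bash
python3 -c "
from h import *
t=snap('top','t1');s=snap('side','s1')
print('packer',rect('top',blob(t,*BL,(190,200,250,280)),.01),rect('side',blob(s,*BL,(260,330,350,380)),.01))
cv2.imwrite('pics/c1.png',cv2.resize(s[280:430,220:420,::-1],None,fx=4,fy=4))
go(.435,.264,.003,np.pi-.082);print(robot.observe()['tool_pos'])"
```

```text
packer (array([507.3, 256.9]), array([24.9, 72.1]), -0.098) (array([516.9, 262.7]), array([29.9, 61.7]), -0.073)
shift [-0.0045 -0.0044  0.0309] turn [0.0009 0.0013 0.0009] F [-0.4  0.5  0.1] op 0.06
[0.43077828 0.26868267 0.03394718]
```

View pics/c1.png

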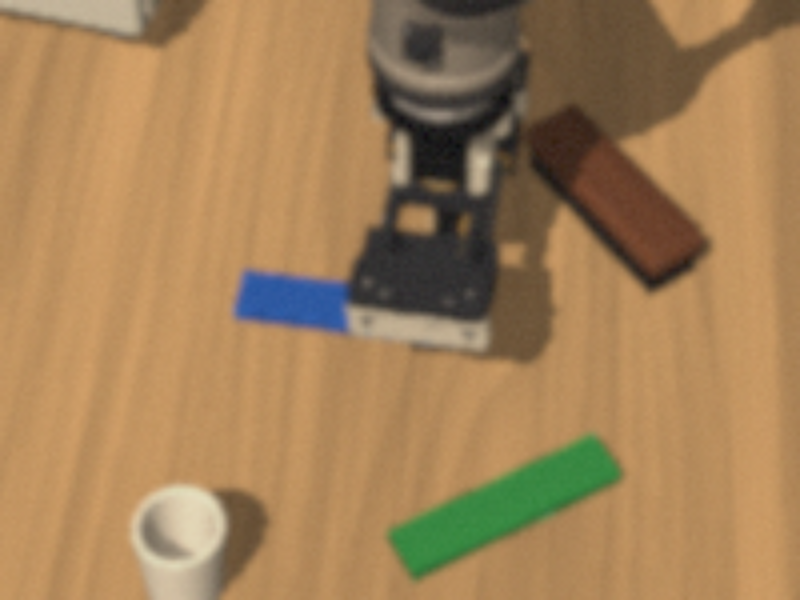

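The gripper straddles the packer's near end at crop (420,290) and is clear of the brush and egg cup. I go down and grip.

>>> arm_command:
  moves:
    - [[-0.004,-0.003,0.018],[0,0,0],0.06]
    - [[-0.004,-0.003,0.028],[0,0,0],0.06]
    - [[-0.004,-0.003,0.03],[0,0,0],0.06]
    - [[-0.004,-0.003,0.03],[0,0,0],0.02]
    - [[-0.004,-0.003,0.03],[0,0,0],0.02]

```text
time: 1.7
tool_pos: [0.4345, 0.2649, 0.0036]
tool_rot: [3.141, 0.001, 3.06]
contact_force: [-0.1, -0.0, -0.6]
opening: 0.0484
grip_force: 0.0
```

>>> arm_command:
  moves:
    - [[0,0,0],[0,0,0],0.02]
    - [[0,0,0],[0,0,0],0.02]
    - [[0,0,0],[0,0,0],0.02]
    - [[0,0,0],[0,0,0],0.02]
    - [[0,0,-0.008],[0,0,0],0.02]

```text
time: 2.2
tool_pos: [0.4336, 0.2642, 0.0103]
tool_rot: [-3.141, -0.002, 3.06]
contact_force: [0.2, 0.4, -0.3]
opening: 0.0293
grip_force: 24.9
```

```bash
python3 -c "
from h import *
o=robot.observe();print(o['tool_pos'],o['tool_rot'],o['grip_force'])
u=np.array([np.cos(-.194),np.sin(-.194)]);F=np.array([.649,.057])
st=F-u*(46+47+125)*.001; en=F-u*.093
print(st,en);go(*st,.012,np.pi-.194);go(*st,.003,np.pi-.194);go(*en,.003,np.pi-.194)"
```

```text
[0.43355574 0.26417003 0.01034536] [-3.14071478e+00 -1.75018030e-03  3.05977647e+00] 24.90727722644806
[0.43508947 0.09902722] [0.55774459 0.07492904]
shift [-0.015  -0.1645 -0.0015] turn [-0.001  -0.0017  0.1122] F [ 0.2  0.4 -0.3] op 0.0293
shift [-0.015  -0.1645  0.0075] turn [-0.001  -0.0017  0.1122] F [ 0.2  0.4 -0.3] op 0.0293
shift [-0.1393 -0.1785  0.0073] turn [-0.001  -0.0017  0.1122] F [ 0.2  0.4 -0.3] op 0.0293
```

>>> arm_command:
  moves:
    - [[-0.003,-0.033,-0.003],[0,0,0.025],0.02]
    - [[-0.006,-0.07,-0.003],[0,0,0.05],0.02]
    - [[-0.009,-0.107,-0.003],[0,0,0.08],0.02]
    - [[-0.012,-0.14,-0.003],[0,0,0.1],0.02]
    - [[-0.015,-0.164,-0.003],[0,0,0.112],0.02]

```text
time: 2.7
tool_pos: [0.4355, 0.098, 0.0142]
tool_rot: [-3.141, -0.0, 2.946]
contact_force: [0.2, 0.3, -0.5]
opening: 0.0296
grip_force: 24.9
```

>>> arm_command:
  moves:
    - [[0,0,0],[0,0,0],0.02]
    - [[0,0,0.004],[0,0,0],0.02]
    - [[0,0,0.008],[0,0,0],0.02]
    - [[0,0,0.008],[0,0,0],0.02]
    - [[0,0,0.008],[0,0,0],0.02]

```text
time: 3.2
tool_pos: [0.4355, 0.1006, 0.0055]
tool_rot: [-3.142, -0.001, 2.949]
contact_force: [0.3, 0.0, -0.7]
opening: 0.0296
grip_force: 24.9
```

```bash
python3 -c "
from h import *
t=snap('top','t2');s=snap('side','s2')
print('packer',rect('top',blob(t,*BL,(220,170,330,280)),.01),rect('side',blob(s,*BL,(210,250,400,380)),.01))
o=robot.observe();print(o['tool_pos'],o['tool_rot'])
go(.5577,.075,.003,np.pi-.194)
cv2.imwrite('pics/c2.png',np.hstack([cv2.resize(s[180:360,190:380,::-1],(400,380)),cv2.resize(t[90:280,210:410,::-1],(400,380))]))"
```

```text
Traceback (most recent call last):
  File "h.py", line 12, in blob
    c=max(cv2.findContours(k,cv2.RETR_EXTERNAL,cv2.CHAIN_APPROX_NONE)[0],key=cv2.contourArea); return c[:,0,:].astype(float)
ValueError: max() iterable argument is empty
```

```bash
python3 -c "
from h import *
t=cv2.cvtColor(cv2.imread('pics/t2.png'),4);s=cv2.cvtColor(cv2.imread('pics/s2.png'),4)
print('side',rect('side',blob(s,*BL,(210,250,400,380)),.01))
o=robot.observe();print(o['tool_pos'],o['tool_rot'])
go(.5577,.075,.003,np.pi-.194)
cv2.imwrite('pics/c2.png',np.hstack([cv2.resize(s[180:360,190:380,::-1],(400,380)),cv2.resize(t[90:280,210:410,::-1],(400,380))]))"
```

```text
side (array([524.3,  86.7]), array([30.2, 49.5]), -0.165)
[0.43574203 0.10033026 0.00574565] [ 3.14152219e+00 -3.85698328e-05  2.94884131e+00]
shift [-0.1246 -0.0015  0.0027] turn [ 0.0001 -0.      0.0012] F [-0.   0.6 -0.7] op 0.0298
```

View pics/c2.png

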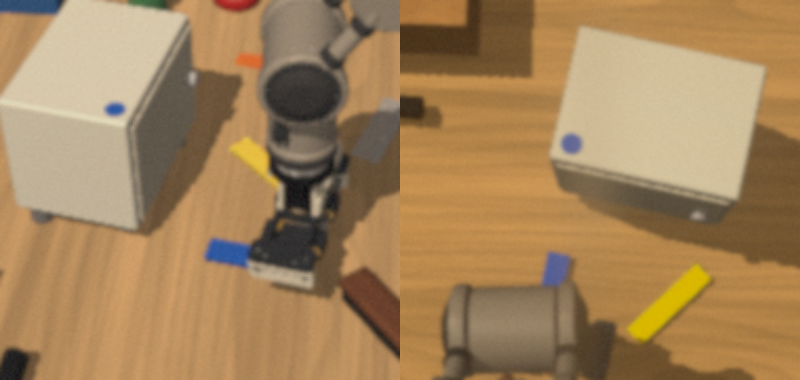

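The left panel shows the packer's front end at (228,252), pointing at the front-left foot. The right panel shows the same end at (557,268), in line with the dot at (571,144). I slide it in.

>>> arm_command:
  moves:
    - [[-0.01,0,0.002],[0,0,0],0.02]
    - [[-0.03,0,0.002],[0,0,0],0.02]
    - [[-0.05,0,0.002],[0,0,0],0.02]
    - [[-0.07,-0.001,0.002],[0,0,0],0.02]
    - [[-0.085,-0.001,0.002],[0,0,0],0.02]

```text
time: 3.8
tool_pos: [0.5211, 0.082, 0.0038]
tool_rot: [3.141, 0.001, 2.948]
contact_force: [-0.2, -0.1, -0.9]
opening: 0.0295
grip_force: 24.9
```

>>> arm_command:
  moves:
    - [[-0.01,0,0],[0,0,0],0.02]
    - [[-0.02,0,0],[0,0,0],0.02]
    - [[-0.03,0,0],[0,0,0],0.02]
    - [[-0.038,0,0],[0,0,0],0.02]
    - [[-0.038,0,0],[0,0,0],0.02]

```text
time: 4.3
tool_pos: [0.5574, 0.075, 0.0039]
tool_rot: [3.141, 0.001, 2.948]
contact_force: [-0.0, 0.7, -0.6]
opening: 0.0298
grip_force: 24.9
```

```bash
python3 -c "
from h import *
o=robot.observe();print(o['tool_pos'],o['tool_rot'],o['contact_force'])"
```

```text
[0.55735733 0.07496335 0.00385518] [3.14130482e+00 1.07055411e-03 2.94757896e+00] [-0.00243498  0.68405052 -0.61322645]
```

>>> arm_command:
  moves:
    - [[0,0,0],[0,0,0],0.06]
    - [[0,0,0],[0,0,0],0.06]
    - [[0,0,0],[0,0,0],0.06]
    - [[0,0,-0.04],[0,0,0],0.06]
    - [[0.02,0,-0.09],[0,0,0],0.06]

```text
time: 4.8
tool_pos: [0.5381, 0.0784, 0.0898]
tool_rot: [-3.141, -0.002, 2.947]
contact_force: [0.6, 1.4, 1.0]
opening: 0.0593
grip_force: 0.0
```

Run:
```python
from h import *
t=snap('top','t3');s=snap('side','s3')
hsv=cv2.cvtColor(t,cv2.COLOR_RGB2HSV);m=cv2.inRange(hsv,*OR);C=[]
for v in range(210,285):
    u=np.where(m[v,400:450]>0)[0]
    if len(u)>3: C.append([400+(u[0]+u[-1])/2,v,u[-1]-u[0]+1])
C=np.array(C);print(C[[0,-1]],C[::6,2])
P=np.array([ray('top',u,v,.007)[:2] for u,v,_ in C])
k=(P[:,0]>.455); p=np.polyfit(P[k,0],P[k,1],1);yaw=np.arctan(p[0]);print('yaw',yaw)
nose=ray('top',C[0,0],C[0,1]-.5,.002);tail=ray('top',C[-1,0],C[-1,1]+.5,.008)
for n,d in(('nose',-.136),('tail',.02)):
    q=(nose if n=='nose' else tail); q=np.array([q[0],np.polyval(p,q[0])]); print(n,q,'fin',q+d*np.array([np.cos(yaw),np.sin(yaw)]))
c=blob(s,*OR,(290,190,370,230));print('side nose px',c[c[:,0].argmin()],ray('side',*c[c[:,0].argmin()],.002))
fin=c[(c[:,0]>335)]; print('side fin top',fin[fin[:,1].argmin()],ray('side',*fin[fin[:,1].argmin()],.036))
print('packer',rect('top',blob(t,*BL,(230,150,330,280)),.01),rect('side',blob(s,*BL,(200,240,330,330)),.01))
go(.4168,-.2755,.12,np.pi+yaw)
cv2.imwrite('pics/c3.png',np.hstack([cv2.resize(s[180:360,190:380,::-1],(400,380)),cv2.resize(s[190:230,290:370,::-1],(400,380))]))
```

```text
[[428.5 219.    4. ]
 [421.5 276.    4. ]] [ 4. 10. 11. 10. 11. 11. 11. 10.  8. 11.]
yaw -0.19593543927859325
nose [ 0.55244502 -0.30405321] fin [ 0.41904725 -0.27757617]
tail [ 0.39547358 -0.27289722] fin [ 0.4150909 -0.2767909]
side nose px [308. 207.] [ 0.53760446 -0.30663353  0.002     ]
side fin top [343. 206.] [ 0.42945747 -0.27596691  0.036     ]Traceback (most recent call last):
  File "<stdin>", line 15, in <module>
  File "h.py", line 12, in blob
    c=max(cv2.findContours(k,cv2.RETR_EXTERNAL,cv2.CHAIN_APPROX_NONE)[0],key=cv2.contourArea); return c[:,0,:].astype(float)
ValueError: max() iterable argument is empty
```

>>> arm_command:
  moves:
    - [[0.012,-0.03,-0.01],[0,0,0],0.06]
    - [[0.02,-0.075,-0.02],[0,0,0],0.06]
    - [[0.03,-0.12,-0.02],[0,0,0.01],0.06]
    - [[0.035,-0.165,-0.02],[0,0,0.01],0.06]
    - [[0.04,-0.21,-0.02],[0,0,0.01],0.06]

```text
time: 5.4
tool_pos: [0.4574, -0.1209, 0.1101]
tool_rot: [3.142, 0.0, 2.938]
contact_force: [1.2, 0.4, 0.2]
opening: 0.0598
grip_force: 0.0
```

>>> arm_command:
  moves:
    - [[0.005,-0.045,0],[0,0,0],0.06]
    - [[0.008,-0.09,0],[0,0,0],0.06]
    - [[0.01,-0.135,0.01],[0,0,0],0.06]
    - [[0.01,-0.16,0.02],[0,0,0],0.06]
    - [[0.01,-0.16,0.03],[0,0,0],0.06]

```text
time: 5.9
tool_pos: [0.4155, -0.2774, 0.0796]
tool_rot: [-3.141, 0.001, 2.934]
contact_force: [-0.0, 0.2, -0.3]
opening: 0.0601
grip_force: 0.0
```

Run:
```python
from h import *
t=snap('top','t3');s=snap('side','s3')
o=robot.observe();print(o['tool_pos'],o['tool_rot'])
go(.417,-.277,.05,np.pi-.205)
for n,im,b in(('top',t,(230,165,330,280)),('side',s,(200,240,330,330))):
    try: print('packer',n,rect(n,blob(im,(105,80,30),(130,255,255),b),.01))
    except Exception as e: print(n,e)
cv2.imwrite('pics/c3.png',np.hstack([cv2.resize(s[180:320,190:330,::-1],(400,400)),cv2.resize(s[130:250,290:410,::-1],(400,400))]))
```

```text
[ 0.41506065 -0.27349031  0.07858312] [ 3.13941108e+00 -3.00518779e-03  2.93636724e+00]
shift [-0.0027 -0.0031  0.0286] turn [ 0.0022 -0.003  -0.0002] F [-0.1  0.9 -0.1] op 0.0597
packer top (array([584.4,  74. ]), array([14. , 79.6]), -0.045)
packer side (array([606.7,  69.4]), array([ 34.5, 127.8]), -0.184)
```

View pics/c3.png

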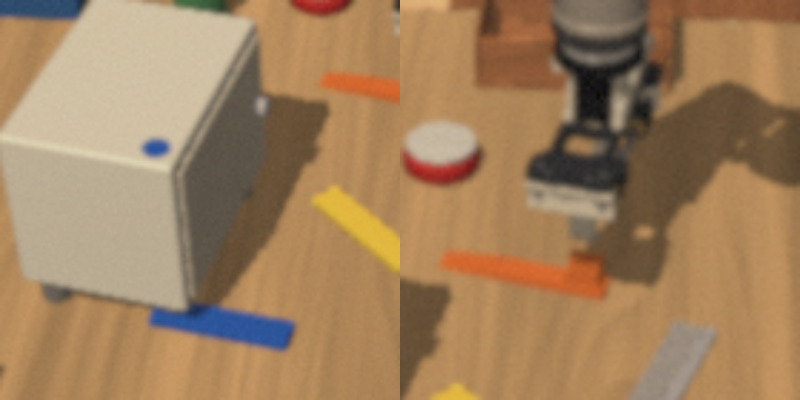

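Left panel: the packer runs from (152,315) to (292,335), with its far end under the front-left corner. Measured middle is (0.607, 0.069) at yaw -0.184, as planned. Right panel: the gripper hangs above the shim fin at (587,262). I go down on the fin, with fingertips 10 mm above the underside.

>>> arm_command:
  moves:
    - [[-0.002,-0.001,0.025],[0,0,0],0.06]
    - [[-0.002,-0.001,0.05],[0,0,0],0.06]
    - [[-0.002,-0.001,0.067],[0,0,0],0.06]
    - [[-0.002,-0.001,0.069],[0,0,0],0.06]
    - [[-0.002,-0.001,0.069],[0,0,0],0.01]
  squeeze: 20

```text
time: 6.5
tool_pos: [0.4183, -0.2746, 0.0114]
tool_rot: [3.141, -0.001, 2.939]
contact_force: [0.4, 0.8, 0.4]
opening: 0.0559
grip_force: 0.0
```

>>> arm_command:
  moves:
    - [[0,0,0],[0,0,0],0.01]
    - [[0,0,0],[0,0,0],0.01]
    - [[0,0,0],[0,0,0],0.01]
    - [[0,0,0],[0,0,0],0.01]
    - [[0,0,0],[0,0,0],0.01]

```text
time: 7.0
tool_pos: [0.418, -0.2758, 0.0114]
tool_rot: [-3.142, 0.0, 2.938]
contact_force: [-0.5, 0.3, 0.9]
opening: 0.0168
grip_force: 0.2
```

>>> arm_command:
  moves:
    - [[0,0,-0.01],[0,0,0],0.01]
    - [[0,0,-0.03],[0,0,0],0.01]
    - [[0,0,-0.05],[0,0,0],0.01]
    - [[0,0,-0.06],[0,0,0],0.01]
    - [[0,0,-0.06],[0,0,0],0.01]

```text
time: 7.5
tool_pos: [0.4187, -0.2764, 0.0728]
tool_rot: [-3.14, 0.003, 2.938]
contact_force: [-0.0, -0.5, -0.8]
opening: 0.016
grip_force: 20.0
```

Run:
```python
from h import *
t=snap('top','t4');s=snap('side','s4')
u=np.array([np.cos(-.19),np.sin(-.19)]);F=np.array([.649,.057]); st=F-u*.175; print(st)
go(*st,.07,np.pi-.19)
c=blob(s,*OR,(250,150,390,240)); print(robot.observe()['tool_pos'],robot.observe()['tool_rot'])
cv2.imwrite('pics/c4.png',cv2.resize(s[130:250,290:410,::-1],(500,500)))
```

```text
[0.47714926 0.09005031]
shift [0.0158 0.3701 0.001 ] turn [ 0.0002 -0.0002 -0.0139] F [-0.4 -0.2 -0.3] op 0.0164
[ 0.41774569 -0.27556776  0.07097269] [ 3.14140144e+00 -1.70891037e-04  2.93773331e+00]
```

View pics/c4.png

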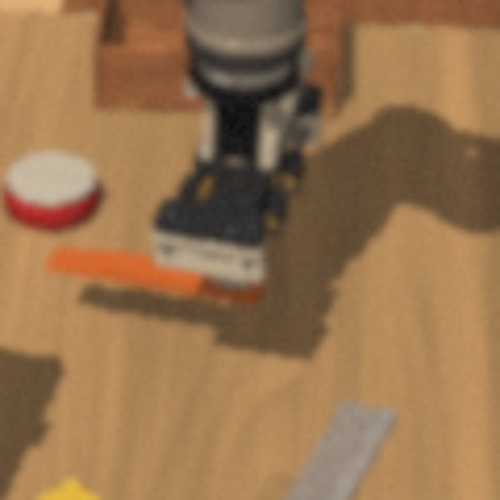

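The shim hangs level in the fingers, nose at (50,260) and tail at (262,295). I carry it to the front of the cabinet.

>>> arm_command:
  moves:
    - [[0,0.03,0],[0,0,0],0.01]
    - [[0.003,0.07,0],[0,0,0],0.01]
    - [[0.006,0.11,0],[0,0,-0.005],0.01]
    - [[0.009,0.15,0],[0,0,-0.01],0.01]
    - [[0.012,0.19,0],[0,0,-0.014],0.01]

```text
time: 8.1
tool_pos: [0.444, -0.0855, 0.0702]
tool_rot: [3.141, -0.002, 2.951]
contact_force: [0.8, 0.4, -0.8]
opening: 0.0159
grip_force: 20.0
```

>>> arm_command:
  moves:
    - [[0,0.04,0],[0,0,0],0.01]
    - [[0.001,0.08,0],[0,0,0],0.01]
    - [[0.002,0.12,0],[0,0,0],0.01]
    - [[0.003,0.155,0],[0,0,0],0.01]
    - [[0.004,0.179,0],[0,0,0],0.01]

```text
time: 8.6
tool_pos: [0.4739, 0.0915, 0.0702]
tool_rot: [-3.142, -0.002, 2.953]
contact_force: [0.4, -0.5, -0.3]
opening: 0.016
grip_force: 20.0
```

>>> arm_command:
  moves:
    - [[0,0,0],[0,0,0],0.01]
    - [[0,0,0.01],[0,0,0],0.01]
    - [[0,0,0.02],[0,0,0],0.01]
    - [[0,0,0.03],[0,0,0],0.01]
    - [[0,0,0.03],[0,0,0],0.01]

```text
time: 9.1
tool_pos: [0.4732, 0.0884, 0.0393]
tool_rot: [-3.141, -0.004, 2.95]
contact_force: [0.2, -0.1, 0.2]
opening: 0.0159
grip_force: 20.0
```

Run:
```python
from h import *
s=snap('side','s5');t=snap('top','t5')
go(.4771,.09,.023,np.pi-.19)
print(robot.observe()['tool_pos'],robot.observe()['tool_rot'])
cv2.imwrite('pics/c5.png',cv2.resize(s[220:340,200:360,::-1],(800,600)))
```

```text
shift [-0.0026  0.0018  0.0177] turn [-0.0002 -0.0011 -0.0009] F [-0.2  0.5  0.1] op 0.0159
[0.47426744 0.08874018 0.04073226] [-3.14142910e+00 -1.07113240e-03  2.95067295e+00]
```

View pics/c5.png

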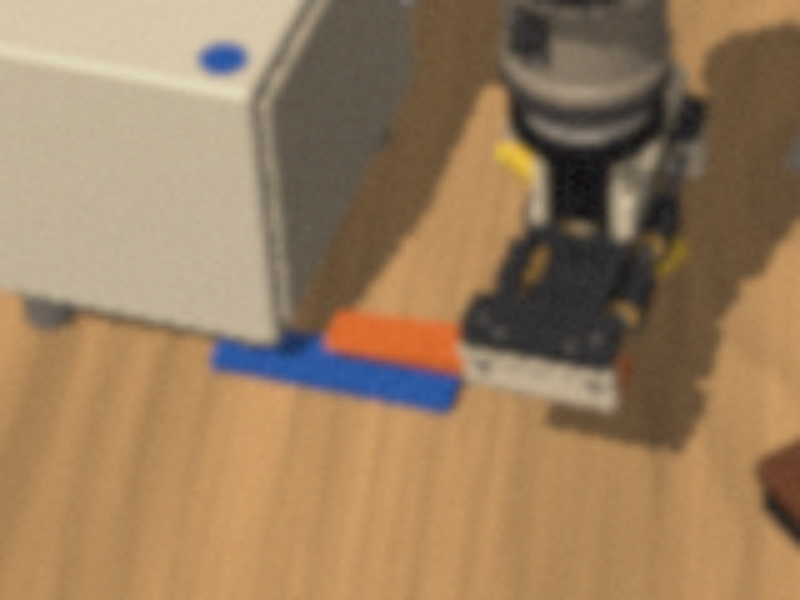

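The shim hangs about 20 mm above the packer with its nose at (330,330), in line with the packer at (215–460, 355–400). I lower it to just touch.

>>> arm_command:
  moves:
    - [[0,0.001,0.008],[0,0,0],0.01]
    - [[-0.001,0.001,0.014],[0,0,0],0.01]
    - [[-0.002,0.001,0.017],[0,0,0],0.01]
    - [[-0.002,0.001,0.0175],[0,0,0],0.01]
    - [[-0.002,0.001,0.018],[0,0,0],0.01]

```text
time: 9.7
tool_pos: [0.4767, 0.09, 0.0232]
tool_rot: [3.142, 0.0, 2.952]
contact_force: [-0.0, 0.2, -0.8]
opening: 0.016
grip_force: 20.0
```

Run:
```python
from h import *
for i in range(3): s=snap('side','s6');o=robot.observe();print(o['tool_pos'].round(4),o['tool_rot'].round(3),o['contact_force'].round(2))
b=rect('side',blob(s,(105,80,30),(130,255,255),(200,240,330,330)),.01);print(b)
c=blob(s,*OR,(240,260,340,330)); u=np.array([np.cos(-.19),np.sin(-.19)]);n=np.array([-u[1],u[0]]);F=np.array([.649,.057])
P=np.array([ray('side',*p,.015)[:2] for p in c])-F; print('wedge lat range',(P@n).min(),(P@n).max(),'nose',(P@u).max())
```

```text
[0.4767 0.09   0.0232] [3.141 0.    2.952] [-0.16 -0.14 -0.41]
[0.4767 0.09   0.0233] [3.141 0.    2.952] [-0.5  -0.06  0.04]
[0.4768 0.09   0.0234] [3.141 0.    2.952] [-0.42 -0.51 -0.06]
(array([607.1,  69.6]), array([ 33.8, 127. ]), -0.184)
wedge lat range -0.014021930867021772 0.010459003575948884 nose -0.04202336167922169
```

>>> arm_command:
  moves:
    - [[0,0,0.001],[0,0,0],0.01]
    - [[-0.01,0,0.0015],[0,0,0],0.01]
    - [[-0.02,0,0.0015],[0,0,0],0.01]
    - [[-0.03,0,0.0015],[0,0,0],0.01]
    - [[-0.038,0,0.0015],[0,0,0],0.01]

```text
time: 10.35
tool_pos: [0.5154, 0.0825, 0.0218]
tool_rot: [3.141, 0.001, 2.952]
contact_force: [0.2, -0.3, 0.3]
opening: 0.016
grip_force: 20.0
```

>>> arm_command:
  moves:
    - [[0,0,0],[0,0,0],0.01]
    - [[0,0,0],[0,0,0],0.01]
    - [[-0.002,0,0],[0,0,0],0.01]
    - [[-0.004,0,0],[0,0,0],0.01]
    - [[-0.006,0,0],[0,0,0],0.01]
  squeeze: 12

```text
time: 10.85
tool_pos: [0.5199, 0.0817, 0.0218]
tool_rot: [3.141, 0.0, 2.952]
contact_force: [0.8, 0.2, -0.4]
opening: 0.016
grip_force: 12.0
```

>>> arm_command:
  moves:
    - [[-0.001,0,0],[0,0,0],0.01]
    - [[-0.002,0,0],[0,0,0],0.01]
    - [[-0.003,0,0],[0,0,0],0.01]
    - [[-0.004,0,0],[0,0,0],0.01]
    - [[-0.005,0,0],[0,0,0],0.01]

```text
time: 11.35
tool_pos: [0.5248, 0.0807, 0.0217]
tool_rot: [3.141, 0.0, 2.952]
contact_force: [-0.1, 1.2, -0.7]
opening: 0.0158
grip_force: 12.0
```

>>> arm_command:
  moves:
    - [[-0.001,0,0],[0,0,0],0.01]
    - [[-0.002,0,0],[0,0,0],0.01]
    - [[-0.003,0,0],[0,0,0],0.01]
    - [[-0.004,0,0],[0,0,0],0.01]
    - [[-0.004,0,0],[0,0,0],0.01]

```text
time: 11.85
tool_pos: [0.5289, 0.0799, 0.0217]
tool_rot: [3.141, 0.0, 2.952]
contact_force: [-0.5, 0.5, -0.3]
opening: 0.0162
grip_force: 12.0
```

>>> arm_command:
  moves:
    - [[-0.001,0,0],[0,0,0],0.01]
    - [[-0.002,0,0],[0,0,0],0.01]
    - [[-0.003,0,0],[0,0,0],0.01]
    - [[-0.004,0,0],[0,0,0],0.01]
    - [[-0.004,0,0],[0,0,0],0.01]

```text
time: 12.35
tool_pos: [0.5326, 0.0792, 0.0216]
tool_rot: [3.142, -0.0, 2.952]
contact_force: [-1.1, 0.4, -0.2]
opening: 0.0159
grip_force: 12.0
```

>>> arm_command:
  moves:
    - [[-0.0005,0,0],[0,0,0],0.01]
    - [[-0.001,0,0],[0,0,0],0.01]
    - [[-0.0015,0,0],[0,0,0],0.01]
    - [[-0.002,0,0],[0,0,0],0.01]
    - [[-0.002,0,0],[0,0,0],0.01]

```text
time: 12.85
tool_pos: [0.534, 0.0789, 0.0215]
tool_rot: [-3.141, -0.001, 2.952]
contact_force: [-3.0, 1.8, 0.5]
opening: 0.0161
grip_force: 12.0
```

>>> arm_command:
  moves:
    - [[-0.0005,0,0],[0,0,0],0.01]
    - [[-0.001,0,0],[0,0,0],0.01]
    - [[-0.0015,0,0],[0,0,0],0.01]
    - [[-0.002,0,0],[0,0,0],0.01]
    - [[-0.002,0,0],[0,0,0],0.01]

```text
time: 13.35
tool_pos: [0.5351, 0.0787, 0.0215]
tool_rot: [-3.141, -0.003, 2.952]
contact_force: [-7.6, 1.2, 3.2]
opening: 0.016
grip_force: 12.0
```

The push reads 7.6 N, so the shim is snug. I let go.

>>> arm_command:
  moves:
    - [[0.001,0,0],[0,0,0],0.05]
    - [[0.001,0,0],[0,0,0],0.05]
    - [[0.001,0,0],[0,0,0],0.05]
    - [[0.001,0,0],[0,0,0],0.05]
    - [[0.001,0,0],[0,0,0],0.05]

```text
time: 13.85
tool_pos: [0.5359, 0.0786, 0.0218]
tool_rot: [3.141, 0.001, 2.952]
contact_force: [-0.0, 0.2, -0.7]
opening: 0.049
grip_force: 0.0
```

>>> arm_command:
  moves:
    - [[0,0,-0.01],[0,0,0],0.05]
    - [[0,0,-0.04],[0,0,0],0.05]
    - [[0.01,0,-0.085],[0,0,0],0.05]
    - [[0.015,0,-0.13],[0,0,0],0.03]
    - [[0.015,0,-0.175],[0,0,0],0.0]

```text
time: 14.35
tool_pos: [0.5199, 0.0816, 0.1993]
tool_rot: [3.141, 0.0, 2.952]
contact_force: [1.2, 0.3, -0.0]
opening: 0.0382
grip_force: 0.0
```

>>> arm_command:
  moves:
    - [[0,0,-0.04],[0,0,0],0.0]
    - [[0,0,-0.06],[0,0,0],0.0]
    - [[0,0,-0.06],[0,0,0],0.0]
    - [[0,0,-0.06],[0,0,0],0.0]
    - [[0,0,-0.06],[0,0,0],0.0]

```text
time: 14.85
tool_pos: [0.52, 0.0814, 0.2554]
tool_rot: [-3.141, -0.003, 2.952]
contact_force: [-0.2, 0.0, -0.8]
opening: 0.0015
grip_force: 0.0
```

Run:
```python
from h import *
s=snap('side','s7')
o=robot.observe();print(o['tool_pos'],o['tool_rot'],o['opening'])
go(.6495,.0573,.23,np.pi-.19)
print(rect('side',blob(s,(105,80,30),(130,255,255),(200,260,330,330)),.01))
c=blob(s,*OR,(240,260,340,330)); u=np.array([np.cos(-.19),np.sin(-.19)]);n=np.array([-u[1],u[0]]);F=np.array([.649,.057])
P=np.array([ray('side',*p,.015)[:2] for p in c])-F; print('wedge lat',(P@n).min(),(P@n).max(),'along',(P@u).min(),(P@u).max())
cv2.imwrite('pics/c7.png',cv2.resize(s[200:340,190:360,::-1],(728,600)))
```

```text
[0.5200984  0.0813982  0.25522418] [-3.14107934e+00 -2.90129467e-03  2.95173482e+00] 0.0010268869477185528
shift [-0.1317  0.0008  0.0248] turn [-0.0005 -0.0029  0.0001] F [-0.5  0.6  0.1] op 0.001
(array([610.1,  83. ]), array([  6.5, 123.2]), -0.177)
wedge lat -0.03327458014956889 0.012814996591072868 along -0.13152914624293283 -0.009742727433843636
```

View pics/c7.png

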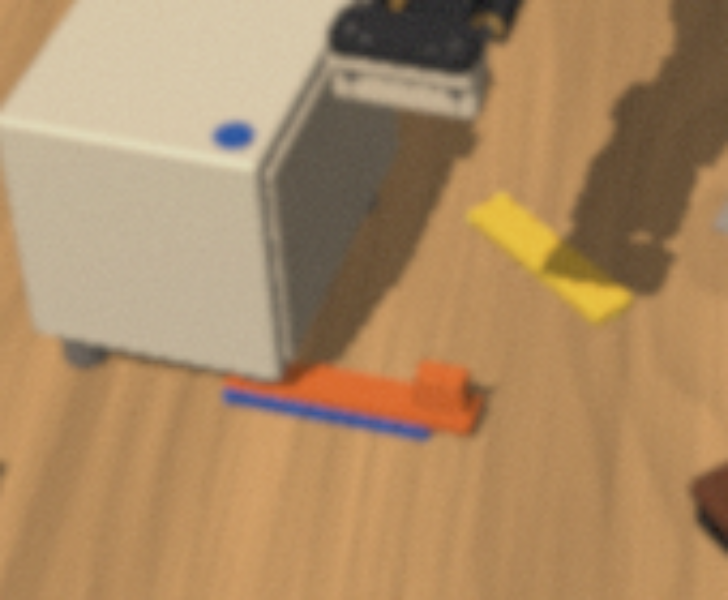

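The shim lies flat on the packer, fin at (443,385), nose under the corner. I press the blue dot with closed fingers.

>>> arm_command:
  moves:
    - [[-0.03,0,0],[0,0,0],0.0]
    - [[-0.07,0,0],[0,0,0],0.0]
    - [[-0.11,0.001,0],[0,0,0],0.0]
    - [[-0.131,0.001,0.01],[0,0,0],0.0]
    - [[-0.131,0.001,0.03],[0,0,0],0.0]

```text
time: 15.4
tool_pos: [0.6522, 0.0567, 0.2249]
tool_rot: [3.142, 0.001, 2.951]
contact_force: [-1.2, -0.3, -0.1]
opening: 0.0004
grip_force: 0.0
```

>>> arm_command:
  moves:
    - [[0,0,0],[0,0,0],0.0]
    - [[0,0,0.005],[0,0,0],0.0]
    - [[0,0,0.01],[0,0,0],0.0]
    - [[0,0,0.015],[0,0,0],0.0]
    - [[0,0,0.017],[0,0,0],0.0]

```text
time: 15.9
tool_pos: [0.6494, 0.0578, 0.2097]
tool_rot: [3.142, 0.0, 2.952]
contact_force: [-0.6, -0.4, 0.3]
opening: 0.0004
grip_force: 0.0
```

>>> arm_command:
  moves:
    - [[0,0,0.001],[0,0,0],0.0]
    - [[0,0,0.002],[0,0,0],0.0]
    - [[0,0,0.003],[0,0,0],0.0]
    - [[0,0,0.004],[0,0,0],0.0]
    - [[0,0,0.004],[0,0,0],0.0]

```text
time: 16.4
tool_pos: [0.6497, 0.0577, 0.2056]
tool_rot: [3.141, -0.0, 2.952]
contact_force: [-0.5, 0.7, 0.6]
opening: 0.0002
grip_force: 0.0
```

>>> arm_command:
  moves:
    - [[0,0,0.0005],[0,0,0],0.0]
    - [[0,0,0.001],[0,0,0],0.0]
    - [[0,0,0.0015],[0,0,0],0.0]
    - [[0,0,0.002],[0,0,0],0.0]
    - [[0,0,0.002],[0,0,0],0.0]

```text
time: 16.9
tool_pos: [0.6497, 0.0578, 0.2045]
tool_rot: [3.141, 0.001, 2.952]
contact_force: [-2.1, -0.3, 4.6]
opening: 0.0003
grip_force: 2.5
```

>>> arm_command:
  moves:
    - [[0,0,0.0005],[0,0,0],0.0]
    - [[0,0,0.001],[0,0,0],0.0]
    - [[0,0,0.001],[0,0,0],0.0]
    - [[0,0,0.001],[0,0,0],0.0]
    - [[0,0,0.001],[0,0,0],0.0]

```text
time: 17.4
tool_pos: [0.6497, 0.0578, 0.2044]
tool_rot: [3.141, 0.002, 2.952]
contact_force: [-4.2, 0.6, 10.4]
opening: 0.0005
grip_force: 4.8
```

The dot takes 10.4 N with only 0.1 mm of movement. I hold a moment longer, then let go.

>>> arm_command:
  moves:
    - [[0,0,0],[0,0,0],0.0]
    - [[0,0,0],[0,0,0],0.0]
    - [[0,0,0],[0,0,0],0.0]
    - [[0,0,0],[0,0,0],0.0]
    - [[0,0,0],[0,0,0],0.0]

```text
time: 17.9
tool_pos: [0.6497, 0.0578, 0.2044]
tool_rot: [3.141, 0.001, 2.952]
contact_force: [-3.5, -0.2, 9.5]
opening: 0.0004
grip_force: 4.8
```

>>> arm_command:
  moves:
    - [[0,0,-0.005],[0,0,0],0.0]
    - [[0,0,-0.02],[0,0,0],0.0]
    - [[0,0,-0.05],[0,0,0],0.0]
    - [[0,0,-0.07],[0,0,0],0.0]
    - [[0,0,-0.07],[0,0,0],0.0]

```text
time: 18.4
tool_pos: [0.651, 0.0577, 0.2759]
tool_rot: [3.141, 0.006, 2.952]
contact_force: [0.7, -0.5, 0.4]
opening: 0.0004
grip_force: 0.0
```

Run:
```python
from h import *
s=snap('side','s8')
a=cv2.cvtColor(cv2.imread('pics/s7.png'),4)
for im in(a,s):
    c=blob(im,*OR,(240,260,340,330));print(c.min(0),c.max(0)); c=blob(im,(105,80,30),(130,255,255),(200,260,330,330));print(c.min(0),c.max(0))
print(robot.observe()['contact_force'],robot.observe()['qvel'].round(3))
```

```text
[254. 285.] [300. 300.]
[243. 291.] [288. 301.]
[254. 285.] [300. 299.]
[243. 292.] [288. 301.]
[-0.68687589 -0.4964172  -0.29201621] [-0.     0.031  0.057 -0.002 -0.014 -0.002]
```

Shim and packer have not moved, and the arm is clear.

```bash
python3 -c "
from h import *
print(robot.hand_in())"
```

```text
the job is handed in; nothing more can be done
None
```

The packer is under the short foot and the shim is snug on top of it (7.6 N push, then released). The cabinet held about 10 N on the blue dot with 0.1 mm of movement; I kept the arm clear of the other things and handed the job in, but no verdict came back.

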